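# Hang the bottle holder on its studs and load it

### The arm

A 7-joint arm with a two-finger parallel gripper is mounted at the origin on a cart in front of the work surface, level with it; the furniture and walls round the work are solid. World frame = base frame: x ahead of the robot, y to its left, z up, the work surface at z = 0. Lengths are in m, angles in degrees, forces in N, time in s.
With the tool pointing down it reaches from about 0.4 to 0.85 m from the base axis. Payload 4.5 kg.
Tool frame: the origin (TCP) lies at the very end of the fingers, on their centre line; the grasp point (between the pads) lies 19 mm behind it; z points along the fingers, y is the line along which they close (so a half turn about z gives the same grasp; the last joint's range is limited). The gripper opens to 88 mm and grips with 3 to 60 N. Pads are 18 mm wide; open, the fingers measure 123 mm over their backs; the gripper's body (75 mm by 187 mm) begins 45 mm behind the grasp point.
Start: joints at [69.947, 39.483, -11.15, 89.685, 9.013, 51.709, -12.324], TCP at [0.234, -0.58, 0.239] pointing down, gripper open.
Joint ranges: [-172.22, 172.22], [-26.19, 119.32], [-84.43, 86.54], [7.71, 146.69], [-57.33, 237.33], [2.42, 119.75], [-152.13, 152.13]. Speed limits (degrees/s): [147.25, 147.25, 180, 180, 180, 180, 180].

### API

Orientations are given as a 3x3 rotation matrix whose columns are the frame's x, y, z axes.
In Python, from cell import observe, capture, hand_in gives the robot as it stands.
- The arm moves only by the tool step_arm, never from a script. Its argument "moves" is a list of rows, each an object of numbers: "x", "y", "z": the shift along the tool's x, y, z in cm; "turn": the turn about the tool's z in degrees. A call has 1 to 12 rows; each row shifts and turns the commanded pose from where the row before left it, along the tool's axes as they then stand; what a row does not reach is not made up. A row lasts 1/12 s, in which the tool goes at most 41.7 mm and 7.16 degrees, less where a joint would pass 70% of its speed; a pose out of reach is approached as far as the arm can. A call is refused whole if a number of a shift passes 4.17 or a number of a turn 7.16, either way. A call with a gripper value outside its range is refused whole. "jaw" is the closure, from 0 (fully open) to 1 (shut), set as the call begins (left out, the last holds). The fingers move at their own pace and stop on an object; "grip_force" is the grip in N (left out, the last holds). Time passes only in rows, so rows that do not move let the fingers close. It gives the time, the measured TCP pose, the force, the opening and the grip force at its end, in the units of the state.
- observe(): the state, without advancing time (a new reading comes with each control period).
- capture(name): name is "scene" or "top"; returns a dict with "color" (400x640x3 uint8, red, green, blue), "depth" (400x640 float32, m along the optical axis (not along the pixel's ray), 0 where there is no reading), "fx", "fy", "cx", "cy" (pixels), "rvec" (rotation vector, rad) and "tvec" (3), from world to camera coordinates, as OpenCV has them. Camera axes: x right, y down, z forward; pixel columns grow to the right and rows downward; lengths in m; the calibration is good to about 2 mm. A picture is of the moment at which its call begins.
- hand_in(): hands the job in; it is judged then, once.
The state is a dict: "time_s": time; "qpos": joint angles; "dq": joint speeds; "joint_efforts": joint torques, N m; "eef_pos": TCP position; "orientation": TCP orientation; "wrist_force": force on the tool from outside, world axes, zero at the start; "moment": the same for the moment, N m; "gripper_width": opening from 0.0 (shut) to 1.0 (fully open); "grip_force": force on a finger pad.
Only numpy, scipy, OpenCV 4.12 (cv2) and the standard library are available. Lean on these libraries where they do the work, as an engineer would, in place of code of your own. Each camera call takes 0.05 s, during which the arm holds its last target. There are 200 camera calls.

### The job

Hang the empty steel bottle holder on the white panel of the bench stand by the two sideways-open slots of its hanger bar: rest the long upper lips on the shanks of the two headed studs, behind the heads, slide the holder to the left along the panel until the studs stop it, and let it down into its seat notches so that it hangs level by itself. The panel is clamped at a height nobody has measured, so feel for the studs, and while hanging the holder never press it against the stand with more than 15 N. Then set the plain white screw-cap bottle down gently, upright, in the holder's pocket, and leave everything else where it is.

Things in the scene. Friction and masses are not known exactly. Their poses are not given: they have to be found in the camera images.
- stand: Bench stand, fixed: dark base plate 120 x 270 x 8 mm, two 14 mm posts 180 mm high and, in front of them, an upright white panel 250 mm wide, 100 mm high, clamped to the posts at an unmeasured height. Origin: on the worktop under the middle of the panel's front face. The panel faces its -x (towards the robot), +y is to the left along the panel, +z up.
- stud_mid (a point): Point on the stand 108 mm above its origin, axes alike. Two steel studs stand out of the panel towards -x at y = +66 and -66 mm: shank 8 mm thick, 8 mm long, then a round head 16 mm wide, 4 mm thick. Both axes are at one height, anywhere within 15 mm above or below this point, depending on where the panel is clamped: not measured. The panel's top is 21.5 mm above the stud axes.
- holder_grip (a point): Loose steel bottle holder, 0.24 to 0.39 kg, upright on the worktop: centre of its pocket, 20 mm above the underside. +x to its back, +y left, +z up. Pocket open at the top, 56 x 56 mm outside, 50 x 50 inside, floor 3 mm, side and back walls 40 mm high, front wall 24 mm; grip it by the side walls (y = +-28). Home on the studs, this point is at y = 0 in the stand's frame, 26 mm below the stud axes.
- holder: The same holder; origin under the middle of its pocket. Behind the pocket is the hanger plate, 4 mm thick, from x = 38 to 42 mm; its bar runs from y = -84 to +107 mm, z = 50 to 60 mm. The plate has two equal slots, open towards +y. When home, the plate is between the panel and the stud heads, in a gap of 8 mm.
- left_seat (a point): Where the left stud's axis lies when the holder is home (y = +66 mm, 46 mm above the holder's underside), axes as the holder. The slot round it: closed end face at y = -5 mm from here; seat notch from y = -5 to +5.5, roof at z = +4; then the long upper lip out to y = +37, underside at z = -1; lower jaw from y = -13 to +14.5, top at z = -11, bottom at z = -19.
- right_seat (a point): The same point of the right slot (y = -66 mm): same shape, also open towards +y.
- bottle_mid (a point): Centre, half-way up, of the plain white screw-cap bottle: round, 42 mm in diameter, 104 mm high, narrower at the cap (top 20 mm), under 0.15 kg, standing upright and loose on the worktop.
- bottle: The same white bottle; origin at the middle of its underside.
- small_amber: Small amber bottle, 38 mm in diameter, 76 mm high, origin underneath: leave alone.
- carton: Tall medicine carton, 40 x 46 x 122 mm, origin underneath: leave alone.
- drops: White dropper bottle, 33 mm in diameter, 112 mm high, origin underneath: leave alone.
- pot: White ointment pot, 54 mm in diameter, 47 mm high, origin underneath: leave alone.
- tape: Surgical tape rolls on a spool, 60 mm in diameter, 73 mm high, origin underneath: leave alone.
Mind the look-alikes: they are no part of the job. What is shaped like the bottle but purple or red is not meant.

How it is judged (in metres and radians):
On the way, in this order (a step that is already met when the one before it is completed fails the run):
1. the empty holder hangs home on both studs, let go, at rest (y of holder_grip in the frame of stand between -0.004 and 0.004 m and x of holder_grip in the frame of stand between -0.05 and -0.038 m and height (world z) of holder_grip above 0.06 m and angle between holder_grip's own z axis and vertical below 0.12 rad and angle between the x axis of holder_grip and the x axis of stand, either way round below 0.12 rad and contact force between holder and stand above 0.8 N and linear speed of holder below 0.02 m/s and contact force between the fingers and holder below 0.1 N and distance between bottle_mid and holder_grip above 0.06 m), for 0.2 s.
2. the white bottle stands in the holder's pocket (x of bottle_mid in the frame of holder_grip between -0.008 and 0.008 m and y of bottle_mid in the frame of holder_grip between -0.008 and 0.008 m and z of bottle_mid in the frame of holder_grip between 0.029 and 0.041 m and angle between bottle_mid's own z axis and vertical below 0.15 rad and linear speed of each of bottle, holder below 0.02 m/s and y of holder_grip in the frame of stand between -0.004 and 0.004 m and x of holder_grip in the frame of stand between -0.05 and -0.038 m and height (world z) of holder_grip above 0.06 m and angle between holder_grip's own z axis and vertical below 0.12 rad and angle between the x axis of holder_grip and the x axis of stand, either way round below 0.12 rad and contact force between holder and stand above 0.8 N), for 0.2 s.
At the end, for the whole second after the job is handed in: The holder hangs on the studs, level (within 0.12 rad) and square to the panel, its middle within 4 mm of the panel's middle, behind the stud heads, carried by the stand; the white bottle stands upright in its pocket on the pocket floor; both are let go and at rest (all of step 2 and contact force between the fingers and holder below 0.1 N and contact force between the fingers and bottle below 0.1 N); the robot touches nothing.
It fails at once if the still empty holder pressed against the stand with more than 15 N (contact force between holder and stand above 15 N and distance between bottle_mid and holder_grip above 0.08 m).
It fails at once if the bottle dropped or rammed into the holder (more than 20 N between them) (contact force between bottle and holder above 20 N).
It fails at once if the bottle tipped over (angle between bottle_mid's own z axis and vertical above 0.8 rad).
It fails at once if another thing on the worktop moved by more than 20 mm (distance of any of small_amber, carton, drops, pot, tape from where it was at the start of the episode above 0.02 m).
It also fails if it takes over 64 s, if anything falls off the work surface, if the arm or the gripper's body presses on something with over 40 N, if the wrist force passes 120 N, or if a joint passes its speed limit or range.

## Working session

There is one attempt and no reset: what is moved stays moved. The work goes in short steps, Python scripts to look and compute and a tool call to move; the robot and the scene stay as the last step left them, time stands still between calls to the robot, and variables do not carry over. Pictures are saved under pics/ and viewed, at most 10 in all, crops included, and the job is handed in when it is done.

Besides the shell and the picture viewer there is one more tool, called in YAML: its name, and indented under it one key for each argument. step_arm: Moves the arm, as the interface text tells. Its arguments: {"type":"object","properties":{"moves":{"type":"array","items":{"type":"object","properties":{"x":{"type":"number"},"y":{"type":"number"},"z":{"type":"number"},"turn":{"type":"number"}}}},"jaw":{"type":"number"},"grip_force":{"type":"number"}},"required":["moves"]}

```bash
ls; mkdir -p pics; cat > h.py <<'E'
import numpy as np, cv2
from cell import observe, capture, hand_in
def cam(c):
    R=cv2.Rodrigues(np.array(c["rvec"],float))[0]; return R,np.array(c["tvec"],float).ravel()
def cloud(c):
    R,t=cam(c); v,u=np.mgrid[:400,:640]; d=c["depth"]
    P=np.stack([(u-c["cx"])/c["fx"]*d,(v-c["cy"])/c["fy"]*d,d],-1)
    return (P-t)@R   # world, R^T(p-t)
def save(c,n): cv2.imwrite(n,cv2.cvtColor(c["color"],cv2.COLOR_RGB2BGR))
E
python3 - <<'E'
from h import *
s=observe(); print({k:np.round(v,3).tolist() for k,v in s.items()})
for n in("scene","top"):
    c=capture(n); save(c,f"pics/{n}0.png"); np.savez(f"{n}0.npz",**c)
    R,t=cam(c); print(n,-R.T@t,R[2],c["fx"])
a=cv2.imread("pics/scene0.png");b=cv2.imread("pics/top0.png")
E
```

```text
pics
{'time_s': 0.0, 'qpos': [69.946, 39.533, -11.144, 89.745, 9.014, 51.711, -12.324], 'dq': [0.06, -0.01, -0.039, -0.13, -0.025, 0.079, 0.021], 'joint_efforts': [-0.001, -52.756, -1.267, -15.343, -0.052, 0.007, 0.0], 'eef_pos': [0.234, -0.579, 0.238], 'orientation': [[0.927, 0.375, -0.001], [0.375, -0.927, 0.002], [-0.0, -0.002, -1.0]], 'wrist_force': [-0.311, 0.259, -0.051], 'moment': [0.045, -0.01, -0.005], 'grip_force': 0.0, 'gripper_width': 0.997}
scene [0.01579727 0.90460542 0.69816103] [ 0.4287422  -0.74460063 -0.51161513] 434.68360044424037
top [0.30099483 0.03366429 1.06920529] [ 0.24601348 -0.02736519 -0.96888003] 364.363093238255
```

```bash
ls pics
```

```text
scene0.png
top0.png
```

View pics/scene0.png

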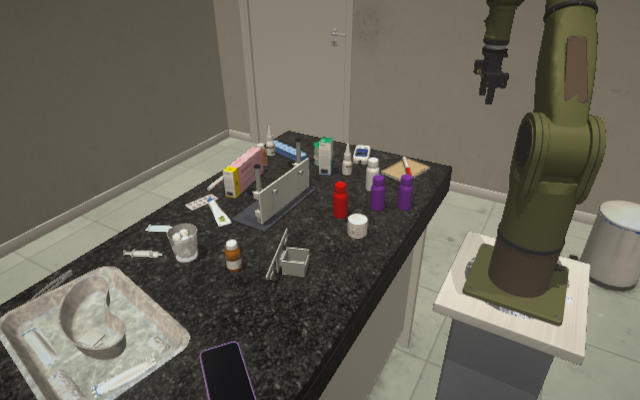

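View pics/top0.png

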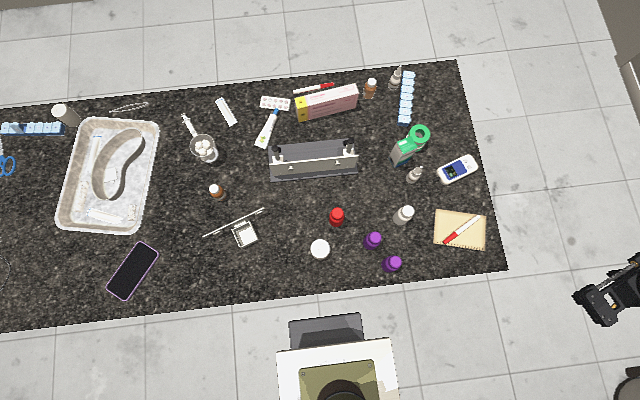

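The top view shows the holder at about (244,233) with its plate at (203..264, 236..208). The stand panel is at (270..357, 172), the white bottle at (404,214), red at (337,217), purple at (373,240) and (393,264), and the pot at (320,249). In the scene view the white bottle is at (372,174) and the holder at (290,260).

```bash
python3 - <<'E'
from h import *
ct=dict(np.load("top0.npz")); cs=dict(np.load("scene0.npz"))
for n,c in(("top",ct),("scene",cs)):
    P=cloud(c); hsv=cv2.cvtColor(c["color"],cv2.COLOR_RGB2HSV)
    def box(name,x0,x1,y0,y1,z0,z1):
        m=(P[...,0]>x0)&(P[...,0]<x1)&(P[...,1]>y0)&(P[...,1]<y1)&(P[...,2]>z0)&(P[...,2]<z1)
        return P[m],m
    for (u,v) in ([(244,233),(232,222),(313,172),(404,214),(337,217),(373,240),(320,249),(217,190),(414,174)] if n=="top" else [(295,255),(290,195),(372,165),(341,190),(378,185)]):
        print(n,u,v,P[v,u].round(3), np.median(P[v-15:v+15,u-15:u+15][P[v-15:v+15,u-15:u+15,2]<0.01],0)[2].round(4))
    np.save(n+"P.npy",P)
E
```

```text
top 244 233 [0.488 0.217 0.007] 0.0011
top 232 222 [0.514 0.239 0.061] -0.0001
top 313 172 [ 0.65  -0.007  0.01 ] 0.0027
top 404 214 [ 0.47  -0.232  0.107] 0.0001
top 337 217 [ 0.484 -0.052  0.105] -0.0001
top 373 240 [ 0.411 -0.139  0.102] -0.0
top 320 249 [0.41  0.002 0.049] -0.0001
top 217 190 [0.608 0.272 0.075] -0.0005
top 414 174 [ 0.588 -0.291  0.073] 0.0004
scene 295 255 [0.492 0.192 0.022] 0.0003
scene 290 195 [ 0.646 -0.024  0.04 ] 0.0067
scene 372 165 [ 0.473 -0.228  0.093] 0.0003
scene 341 190 [ 0.485 -0.041  0.093] 0.0001
scene 378 185 [ 0.411 -0.131  0.086] 0.0003
```

```bash
python3 - <<'E'
from h import *
T=np.load("topP.npy");S=np.load("sceneP.npy")
def sel(P,x0,x1,y0,y1,z0,z1):
    return P[(P[...,0]>x0)&(P[...,0]<x1)&(P[...,1]>y0)&(P[...,1]<y1)&(P[...,2]>z0)&(P[...,2]<z1)]
def pca(a):
    m=a.mean(0);w,V=np.linalg.eigh(np.cov((a-m).T)); d=V[:,-1]*np.sign(V[1,-1] or 1); s=(a-m)@d
    return m.round(4),np.degrees(np.arctan2(d[0],d[1])).round(2),s.min().round(4),s.max().round(4),len(a)
for n,P in(("T",T),("S",S)):
    b=sel(P,.44,.60,.10,.34,.054,.064); print(n,"bar",pca(b[:,:2]),b[:,2].max())
    k=sel(P,.42,.56,.14,.27,.032,.044); print(n,"rim",cv2.minAreaRect((k[:,:2]*1000).astype(np.float32)),len(k))
    w=sel(P,.42,.53,-.29,-.19,.09,.115); print(n,"bottle top",cv2.minEnclosingCircle((w[:,:2]*1000).astype(np.float32)),len(w))
    w=sel(P,.42,.53,-.29,-.19,.03,.08); print(n,"bottle body",w.min(0),w.max(0),len(w))
    p=sel(P,.58,.72,-.16,.16,.03,.20)
    print(n,"stand z pct",np.percentile(p[:,2],[0,5,50,90,95,99,100]).round(4))
    zs=np.histogram(p[:,2],np.arange(.03,.2,.005)); print(zs[0])
    u=sel(P,.58,.72,-.16,.16,.06,.20);print(cv2.minAreaRect((u[:,:2]*1000).astype(np.float32)))
    base=sel(P,.56,.78,-.2,.2,.005,.011);print("base",cv2.minAreaRect((base[:,:2]*1000).astype(np.float32)),cv2.minAreaRect((base[:,:2]*1000).astype(np.float32))[2])
c=dict(np.load("scene0.npz"))["color"][140:235,220:330]
cv2.imwrite("pics/stand0.png",cv2.resize(c[...,::-1],None,fx=6,fy=6,interpolation=cv2.INTER_CUBIC))
E
```

```text
T bar (array([0.5163, 0.239 ]), np.float64(-18.55), np.float64(-0.0953), np.float64(0.0923), 127) 0.0637114741219773
T rim ((494.7544860839844, 190.64773559570312), (67.1663589477539, 107.12388610839844), 21.316911697387695) 145
T bottle top ((478.9820251464844, -244.17369079589844), 16.361032485961914) 124
T bottle body [ 0.45692649 -0.26031922  0.03083802] [ 0.49731822 -0.2225483   0.07985798] 126
T stand z pct [0.03   0.038  0.0999 0.1288 0.1806 0.185  0.1869]
[ 44  46  45  42  49  44  44  39  41  46  43  58  42  91 117 150  81 161
  18   7   5   8   8   7   7   7   7   7   5   4  55  14   0]
((669.1602172851562, -7.6810302734375), (248.9817352294922, 70.4885482788086), 89.768310546875)
base ((675.2603759765625, -4.42315673828125), (374.9860534667969, 211.2618408203125), 87.98963928222656) 87.98963928222656
S bar (array([0.5171, 0.2502]), np.float64(-17.97), np.float64(-0.1022), np.float64(0.086), 141) 0.06329978990078511
S rim ((493.6304016113281, 192.43423461914062), (69.45639038085938, 113.51346588134766), 20.91651153564453) 269
S bottle top ((476.0262451171875, -238.79254150390625), 21.82074546813965) 76
S bottle body [ 0.45590952 -0.2502396   0.03010003] [ 0.4938064  -0.21944431  0.07993552] 150
S stand z pct [0.0301 0.0361 0.089  0.1315 0.1612 0.1833 0.1852]
[ 75  87  86  86  75  78  81  74  79  74  81  74  99 122 143 117  94 120
  13  15  16  20  16  13  19  14  13  15  15  14  36   2   0]
((667.4503784179688, -5.29583740234375), (250.3718719482422, 69.81166076660156), 89.20818328857422)
base ((702.2709350585938, 4.997650146484375), (298.8179626464844, 148.23931884765625), 88.54048919677734) 88.54048919677734
```

View pics/stand0.png

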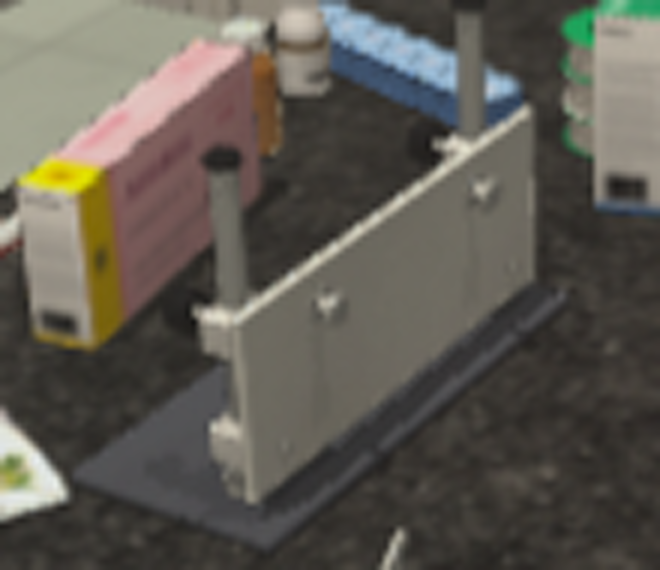

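The crop shows the two stud heads at about scene pixel (274.7,190.5) (left) and (300.7,171.7) (right); the panel's front is fully visible.

```bash
python3 - <<'E'
from h import *
T=np.load("topP.npy");S=np.load("sceneP.npy")
def sel(P,x0,x1,y0,y1,z0,z1):
    return P[(P[...,0]>x0)&(P[...,0]<x1)&(P[...,1]>y0)&(P[...,1]<y1)&(P[...,2]>z0)&(P[...,2]<z1)]
for n,P in(("T",T),("S",S)):
    p=sel(P,.61,.68,-.13,.12,.03,.11)
    A=np.c_[p[:,1:],np.ones(len(p))]; w=np.ones(len(p),bool)
    for _ in range(8):
        k=np.linalg.lstsq(A[w],p[w,0],rcond=None)[0]; r=p[:,0]-A@k; w=abs(r)<.003
    print(n,"plane x=%.4f y+%.4f z+%.4f"%tuple(k),w.sum(),r[w].std(), "y ext",np.percentile(p[w,1],[0,1,99,100]))
    yaw=-np.degrees(np.arctan(k[0])); print("yaw",yaw)
    q=sel(P,.61,.70,-.14,.13,.085,.13); d=q[:,0]-np.c_[q[:,1:],np.ones(len(q))]@k
    t=q[(d>.001)&(d<.012)]; print("top z",np.percentile(t[:,2],[10,50,90,98,100]), np.histogram(t[:,2],np.arange(.09,.131,.003))[0])
    h=q[(d<-.006)&(d>-.02)]; print("heads",len(h),[ (h[h[:,1]>-.006].mean(0)),h[h[:,1]<-.006].mean(0)] if len(h) else 0)
    e=sel(P,.61,.72,-.15,.14,.05,.095); print("y ext all",np.percentile(e[:,1],[0,.5,99.5,100]))
    if n=="S":
        c=dict(np.load("scene0.npz")); R,t=cam(c); C=-R.T@t
        for u,v in((274.7,190.5),(300.7,171.7)):
            D=R.T@np.array([(u-c["cx"])/c["fx"],(v-c["cy"])/c["fy"],1])
            # x = k0 y + k1 z + k2 - .012
            s=(k[2]-.012+k[0]*C[1]+k[1]*C[2]-C[0])/(D[0]-k[0]*D[1]-k[1]*D[2]); print("stud",C+s*D)
# holder: plate plane, ends; pocket rim
for n,P in(("T",T),("S",S)):
    b=sel(P,.44,.60,.12,.36,.048,.064); 
    l=cv2.fitLine((b[:,:2]).astype(np.float32),cv2.DIST_HUBER,0,.01,.01).ravel(); d=l[:2]*np.sign(l[1]); s=(b[:,:2]-l[2:])@d
    print(n,"bar ends",l[2:]+d*s.min(),l[2:]+d*s.max(),s.max()-s.min(),"yaw",np.degrees(np.arctan2(-d[0],d[1])),len(b))
    yx=np.array([d[1],-d[0]]);# holder x axis
    g=sel(P,.42,.58,.14,.30,.004,.046); r=(g[:,:2]-l[2:])@np.c_[yx,d]; 
    r2=r[(r[:,0]<-.006)&(r[:,0]>-.1)&(abs(r[:,1])<.12)]; print("pocket rel bar centre x,y",np.percentile(r2,[0,2,98,100],axis=0).round(4).tolist(), "barmid off",(s.max()+s.min())/2)
E
```

```text
T plane x=0.0141 y+-0.0035 z+0.6482 738 0.0006963436249992617 y ext [-0.12920001 -0.12727243  0.11406688  0.11688604]
yaw -0.8063151023962242
top z [0.10430204 0.1162395  0.119267   0.12112078 0.12139081] [ 1  1  3  4  7 18  3 11 59 69 10  0  0]
heads 29 [array([0.63834488, 0.05822105, 0.09915668]), array([ 0.63600119, -0.07318496,  0.09913067])]
y ext all [-0.13185485 -0.13089393  0.11495458  0.11640963]
S plane x=0.0130 y+0.0043 z+0.6462 1150 0.0012387192314896474 y ext [-0.12998714 -0.12634029  0.11743637  0.11977265]
yaw -0.7463100203970991
top z [0.0890968  0.10706691 0.11751468 0.11837108 0.11971565] [ 9 13  3 12 11 14 12 11 24 24  0  0  0]
heads 33 [array([0.63583734, 0.06115785, 0.09754905]), array([ 0.63451721, -0.0705782 ,  0.09829012])]
y ext all [-0.12998714 -0.12779016  0.11940854  0.12016407]
stud [0.63549076 0.06503909 0.10278344]
stud [ 0.63374864 -0.06812912  0.10105335]
T bar ends [0.544834   0.14693975] [0.48280626 0.32517482] 0.1887198464590221 yaw 19.18845 165
pocket rel bar centre x,y [[-0.0885, -0.0927], [-0.0725, -0.0652], [-0.0067, 0.0156], [-0.0061, 0.0613]] barmid off -0.009617467749973727
S bar ends [0.54161331 0.15040882] [0.47944285 0.32833125] 0.18847163271587392 yaw 19.260666 201
pocket rel bar centre x,y [[-0.0672, -0.0671], [-0.0664, -0.0658], [-0.0086, -0.008], [-0.006, -0.0058]] barmid off -0.023464806332046013
```

step_arm:
  moves:
    - {"turn": 2.8}
    - {"x": 3.2, "y": -1.8}
    - {"x": 3.2, "y": -1.8}
    - {"x": 3.2, "y": -1.8}
    - {"x": 3.2, "y": -1.8}
    - {"x": 3.2, "y": -1.8}
    - {"x": 3.2, "y": -1.8}
    - {"x": 3.2, "y": -1.8}
    - {"x": 3.2, "y": -1.8}
    - {"x": 3.2, "y": -1.8}
    - {"x": 3.2, "y": -1.8}
    - {"x": 1.3, "y": -3.7}
  jaw: 0

```text
invalid input at $.moves[0]: expected keys x, y, z, turn
```

step_arm:
  moves:
    - {"x": 1.3, "y": -3.7}
    - {"x": 1.3, "y": -3.7}
    - {"x": 1.3, "y": -3.7}
    - {"x": 1.3, "y": -3.7}
    - {"x": 1.3, "y": -3.7}
    - {"x": 1.3, "y": -3.7}
    - {"x": 1.3, "y": -3.7}
    - {"x": 1.3, "y": -3.7}
    - {"x": 1.3, "y": -3.7}
    - {"x": 1.3, "y": -3.7}
    - {"x": 1.3, "y": -3.7}
    - {}

```text
invalid input at $.moves[0]: expected keys x, y, z, turn
```

step_arm:
  moves:
    - {"x": 0, "y": 0, "z": 0, "turn": 2.8}
    - {"x": 3.2, "y": -1.8, "z": 0, "turn": 0}
    - {"x": 3.2, "y": -1.8, "z": 0, "turn": 0}
    - {"x": 3.2, "y": -1.8, "z": 0, "turn": 0}
    - {"x": 3.2, "y": -1.8, "z": 0, "turn": 0}
    - {"x": 3.2, "y": -1.8, "z": 0, "turn": 0}
    - {"x": 3.2, "y": -1.8, "z": 0, "turn": 0}
    - {"x": 3.2, "y": -1.8, "z": 0, "turn": 0}
    - {"x": 3.2, "y": -1.8, "z": 0, "turn": 0}
    - {"x": 3.2, "y": -1.8, "z": 0, "turn": 0}
    - {"x": 3.2, "y": -1.8, "z": 0, "turn": 0}
    - {"x": 1.3, "y": -3.7, "z": 0, "turn": 0}
  jaw: 0

```text
time_s: 1.1
eef_pos: [0.4823, -0.2646, 0.2386]
orientation: [[0.944, 0.329, 0.006], [0.329, -0.944, -0.001], [0.005, 0.003, -1.0]]
wrist_force: [2.6, 0.5, 0.5]
gripper_width: 1.0
grip_force: 0.0
```

step_arm:
  moves:
    - {"x": 1.3, "y": -3.7, "z": 0, "turn": 0}
    - {"x": 1.3, "y": -3.7, "z": 0, "turn": 0}
    - {"x": 1.3, "y": -3.7, "z": 0, "turn": 0}
    - {"x": 1.3, "y": -3.7, "z": 0, "turn": 0}
    - {"x": 1.3, "y": -3.7, "z": 0, "turn": 0}
    - {"x": 1.3, "y": -3.7, "z": 0, "turn": 0}
    - {"x": 1.3, "y": -3.7, "z": 0, "turn": 0}
    - {"x": 1.3, "y": -3.7, "z": 0, "turn": 0}
    - {"x": 1.3, "y": -3.7, "z": 0, "turn": 0}
    - {"x": 1.3, "y": -3.7, "z": 0, "turn": 0}
    - {"x": 1.3, "y": -3.7, "z": 0, "turn": 0}
    - {"x": 0, "y": 0, "z": 0, "turn": 0}

```text
time_s: 2.1
eef_pos: [0.4775, 0.1769, 0.2387]
orientation: [[0.94, 0.342, 0.001], [0.341, -0.94, 0.007], [0.003, -0.006, -1.0]]
wrist_force: [-0.6, 0.3, 0.1]
gripper_width: 0.997
grip_force: 0.0
```

step_arm:
  moves:
    - {"x": 0.94, "y": -3.44, "z": 0, "turn": 0}
    - {"x": 0, "y": 0, "z": 3.6, "turn": 0}
    - {"x": 0, "y": 0, "z": 3.6, "turn": 0}
    - {"x": 0, "y": 0, "z": 3.6, "turn": 0}
    - {"x": 0, "y": 0, "z": 3.6, "turn": 0}
    - {"x": 0, "y": 0, "z": 0, "turn": 0}
    - {"x": 0, "y": 0, "z": 0, "turn": 0}

```text
time_s: 2.68
eef_pos: [0.4748, 0.201, 0.0935]
orientation: [[0.944, 0.329, -0.004], [0.329, -0.944, -0.002], [-0.005, 0.001, -1.0]]
wrist_force: [-0.1, -0.2, 1.6]
gripper_width: 0.998
grip_force: 0.0
```

```bash
python3 - <<'E'
from h import *
s=observe();print(s["eef_pos"],s["orientation"],s["wrist_force"])
c=capture("scene");a=c["color"][200:300,240:350]
cv2.imwrite("pics/g1.png",cv2.resize(a[...,::-1],None,fx=6,fy=6,interpolation=cv2.INTER_CUBIC))
E
```

```text
[0.47478502 0.20102143 0.0935088 ] [[ 9.44376541e-01  3.28840668e-01 -4.09443978e-03]
 [ 3.28833626e-01 -9.44385049e-01 -2.30762132e-03]
 [-4.62556745e-03  8.32873958e-04 -9.99988955e-01]] [-0.13000088 -0.17532576  1.58584024]
```

View pics/g1.png

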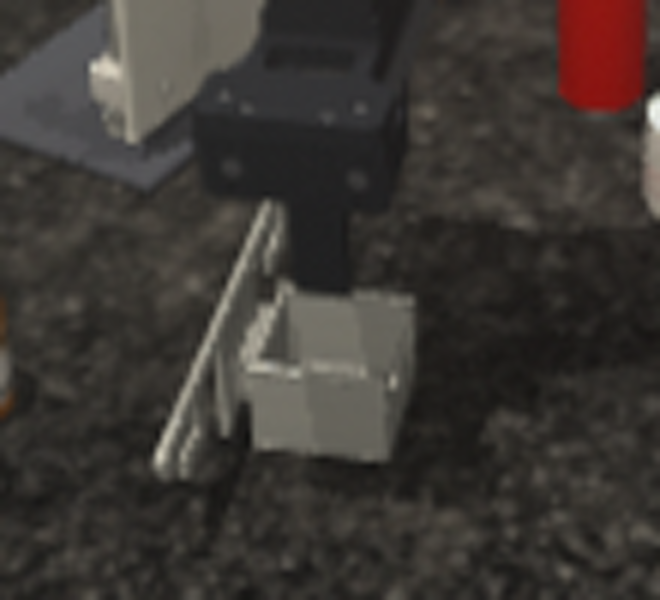

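The picture shows the pocket at crop (330,370), nearer to the camera than the fingers (crop 320,250), so the gripper still needs about 12 mm in +y. This agrees with my estimate.

step_arm:
  moves:
    - {"x": 0.38, "y": -1.1, "z": 0, "turn": 0}
    - {"x": 0, "y": 0, "z": 0, "turn": 0}
    - {"x": 0, "y": 0, "z": 2.0, "turn": 0}
    - {"x": 0, "y": 0, "z": 2.0, "turn": 0}
    - {"x": 0, "y": 0, "z": 2.0, "turn": 0}
    - {"x": 0, "y": 0, "z": 1.5, "turn": 0}
    - {"x": 0, "y": 0, "z": 0.7, "turn": 0}
    - {"x": 0, "y": 0, "z": 0, "turn": 0}
    - {"x": 0, "y": 0, "z": 0, "turn": 0}

```text
time_s: 3.48
eef_pos: [0.4768, 0.2141, 0.0138]
orientation: [[0.944, 0.329, 0.002], [0.329, -0.944, 0.001], [0.002, -0.0, -1.0]]
wrist_force: [-0.5, -0.3, 0.1]
gripper_width: 0.999
grip_force: 0.0
```

step_arm:
  moves:
    - {"x": -0.2, "y": 0, "z": 0.4, "turn": 0}
    - {"x": 0, "y": 0, "z": 0.3, "turn": 0}
    - {"x": 0, "y": 0, "z": 0, "turn": 0}
    - {"x": 0, "y": 0, "z": 0, "turn": 0}

```text
time_s: 3.82
eef_pos: [0.4743, 0.2128, 0.006]
orientation: [[0.944, 0.329, 0.0], [0.329, -0.944, 0.0], [0.0, 0.0, -1.0]]
wrist_force: [-0.3, 0.2, 0.5]
gripper_width: 0.997
grip_force: 0.0
```

step_arm:
  moves:
    - {"x": 0, "y": 0, "z": 0, "turn": 0}
    - {"x": 0, "y": 0, "z": 0, "turn": 0}
    - {"x": 0, "y": 0, "z": 0, "turn": 0}
    - {"x": 0, "y": 0, "z": 0, "turn": 0}
    - {"x": 0, "y": 0, "z": 0, "turn": 0}
    - {"x": 0, "y": 0, "z": 0, "turn": 0}
    - {"x": 0, "y": 0, "z": 0, "turn": 0}
    - {"x": 0, "y": 0, "z": 0, "turn": 0}
  jaw: 1
  grip_force: 25

```text
time_s: 4.48
eef_pos: [0.4741, 0.2125, 0.0057]
orientation: [[0.944, 0.329, -0.0], [0.329, -0.944, -0.0], [-0.0, 0.0, -1.0]]
wrist_force: [0.6, -0.7, 1.2]
gripper_width: 0.631
grip_force: 25.0
```

step_arm:
  moves:
    - {"x": 0, "y": 0, "z": -1.5, "turn": 0}
    - {"x": 0, "y": 0, "z": -3.0, "turn": 0}
    - {"x": 0, "y": 0, "z": -3.5, "turn": 0}
    - {"x": 0, "y": 0, "z": -3.5, "turn": 0}
    - {"x": 0, "y": 0, "z": -3.5, "turn": 0}
    - {"x": 0, "y": 0, "z": -2.5, "turn": 0}
    - {"x": 0, "y": 0, "z": 0, "turn": 5}
    - {"x": 0, "y": 0, "z": 0, "turn": 5}
    - {"x": 0, "y": 0, "z": 0, "turn": 5}
    - {"x": 0, "y": 0, "z": 0, "turn": 5}
    - {"x": 0, "y": 0, "z": 0, "turn": 0}
    - {"x": 0, "y": 0, "z": 0, "turn": 0}

```text
time_s: 5.48
eef_pos: [0.4735, 0.2128, 0.1803]
orientation: [[1.0, -0.011, -0.001], [-0.011, -1.0, -0.001], [-0.001, 0.001, -1.0]]
wrist_force: [-0.1, 0.2, -3.1]
gripper_width: 0.635
grip_force: 25.0
```

step_arm:
  moves:
    - {"x": 1.3, "y": 3.0, "z": 0, "turn": 0}
    - {"x": 1.3, "y": 3.0, "z": 0, "turn": 0}
    - {"x": 1.3, "y": 3.0, "z": 0, "turn": 0}
    - {"x": 1.3, "y": 3.0, "z": 0, "turn": 0}
    - {"x": 1.3, "y": 3.0, "z": 0, "turn": 0}
    - {"x": 1.3, "y": 3.0, "z": 0, "turn": 0}
    - {"x": 1.3, "y": 3.0, "z": 0, "turn": 0}
    - {"x": 1.3, "y": 3.0, "z": 0, "turn": 0}
    - {"x": 0, "y": 0, "z": 0, "turn": 0}
    - {"x": 0, "y": 0, "z": 0, "turn": 0}
    - {"x": 0, "y": 0, "z": 0, "turn": 0}

```text
time_s: 6.4
eef_pos: [0.5741, -0.028, 0.1802]
orientation: [[1.0, -0.013, -0.001], [-0.013, -1.0, 0.001], [-0.001, -0.001, -1.0]]
wrist_force: [0.1, -0.3, -3.3]
gripper_width: 0.631
grip_force: 25.0
```

```bash
python3 - <<'E'
from h import *
s=observe();print(s["eef_pos"],s["orientation"][0],s["wrist_force"])
e=np.array(s["eef_pos"]);u=e[2]-.0057
for n in("top","scene"):
    c=capture(n);P=cloud(c)
    m=(P[...,2]>u+.045)&(P[...,2]<u+.064)&(P[...,0]>e[0]+.02)&(P[...,0]<e[0]+.055)&(abs(P[...,1]-e[1])<.13)
    b=P[m]
    l=cv2.fitLine(b[:,:2].astype(np.float32),cv2.DIST_HUBER,0,.01,.01).ravel();d=l[:2]*np.sign(l[1]);q=(b[:,:2]-l[2:])@d
    print(n,len(b),l[2:]+d*q.min(),l[2:]+d*q.max(),np.degrees(np.arctan2(-d[0],d[1])),"zmax",np.percentile(b[:,2],[50,98]),"u",u)
    print(" bar x at tcp y:",l[2]+d[0]/d[1]*(e[1]-l[3])-e[0], np.percentile(b[:,0],[2,50,98]))
    save(c,f"pics/{n}2.png")
E
```

```text
[ 0.57410723 -0.02801549  0.18023512] [ 0.99991907 -0.01264965 -0.00135787] [ 0.07933805 -0.26388338 -3.26307127]
top 19 [0.62250203 0.01097009] [0.62193617 0.07500854] 0.5062716 zmax [0.2332869  0.23703951] u 0.17453511690621176
 bar x at tcp y: 0.04873929281752121 [0.61964894 0.6222183  0.6246814 ]
scene 69 [ 0.6154631  -0.09973946] [0.62032795 0.0794605 ] -1.5550607 zmax [0.22833701 0.23509106] u 0.17453511690621176
 bar x at tcp y: 0.043303001093198734 [0.61700772 0.61974941 0.62349099]
```

View pics/scene2.png

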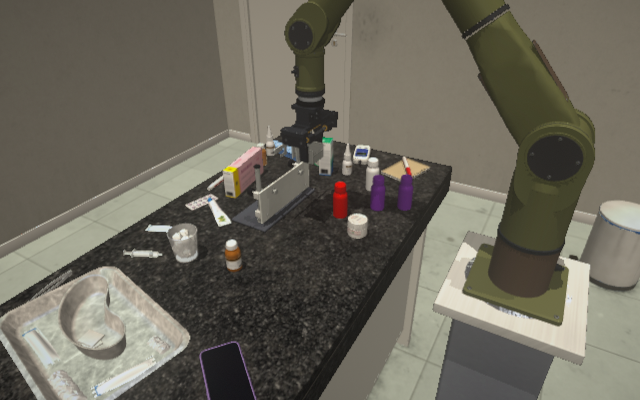

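The picture shows the holder held level above and in front of the panel, around (300,150), with nothing else disturbed. The bar's left end is at y=0.079, as expected.

step_arm:
  moves:
    - {"x": 0, "y": 0.35, "z": 2.5, "turn": 0}
    - {"x": 0, "y": 0, "z": 2.5, "turn": 0}
    - {"x": 0, "y": 0, "z": 2.5, "turn": 0}
    - {"x": 0, "y": 0, "z": 2.0, "turn": 0}
    - {"x": 0, "y": 0, "z": 1.0, "turn": 0}
    - {"x": 0, "y": 0, "z": 0, "turn": 0}
    - {"x": 1.0, "y": 0, "z": 0, "turn": 0}
    - {"x": 0.6, "y": 0, "z": 0, "turn": 0}
    - {"x": 0, "y": 0, "z": 0, "turn": 0}
    - {"x": 0, "y": 0, "z": 0, "turn": 0}

```text
time_s: 7.33
eef_pos: [0.5916, -0.032, 0.0768]
orientation: [[1.0, -0.014, 0.002], [-0.014, -1.0, 0.0], [0.002, -0.0, -1.0]]
wrist_force: [0.2, 0.9, -2.4]
gripper_width: 0.634
grip_force: 25.0
```

```bash
python3 - <<'E'
from h import *
s=observe();print(s["eef_pos"],s["orientation"][0],s["wrist_force"])
o=[]
for n in("scene","top"):
    c=capture(n); a=c["color"][125:215,225:340] if n=="scene" else c["color"][130:205,260:370]
    o.append(cv2.resize(a[...,::-1],(700,295 if n=="top" else 295) if 0 else None,fx=6 if n=="scene" else 6,fy=6 if n=="scene" else 6,interpolation=cv2.INTER_CUBIC))
cv2.imwrite("pics/n3.png",o[0]);cv2.imwrite("pics/n3t.png",o[1])
E
```

```text
[ 0.5915749  -0.03203196  0.07676121] [ 0.9999047  -0.01364168  0.00212235] [ 0.24455552  0.93200806 -2.4376317 ]
```

View pics/n3.png

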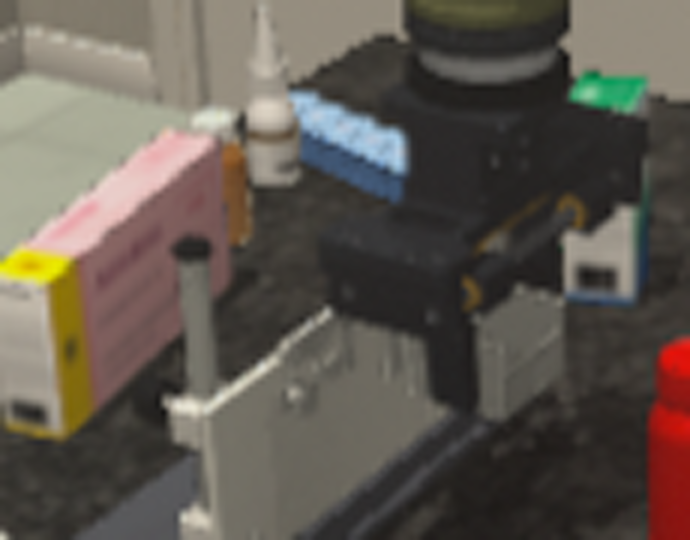

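The crop shows the plate's left part ending just in front of the panel at crop (330,320), above the left stud at (297,390). Nothing is in contact yet.

step_arm:
  moves:
    - {"x": 0, "y": 0, "z": 0.3, "turn": 0}
    - {"x": 0.4, "y": 0, "z": 0, "turn": 0}
    - {"x": 0.3, "y": 0, "z": 0, "turn": 0}
    - {"x": 0, "y": 0, "z": 0, "turn": 0}
    - {"x": 0, "y": 0, "z": 0, "turn": 0}

```text
time_s: 7.85
eef_pos: [0.5976, -0.0324, 0.0725]
orientation: [[1.0, -0.014, -0.0], [-0.014, -1.0, -0.0], [-0.0, 0.0, -1.0]]
wrist_force: [-0.8, -0.4, -3.3]
gripper_width: 0.637
grip_force: 25.0
```

step_arm:
  moves:
    - {"x": 0.1, "y": 0, "z": 0, "turn": 0}
    - {"x": 0, "y": 0, "z": 0, "turn": 0}
    - {"x": 0, "y": 0, "z": 0, "turn": 0}

```text
time_s: 8.1
eef_pos: [0.5978, -0.0325, 0.0725]
orientation: [[1.0, -0.014, -0.002], [-0.014, -1.0, -0.0], [-0.002, 0.0, -1.0]]
wrist_force: [-1.7, 0.7, -4.3]
gripper_width: 0.63
grip_force: 24.9
```

step_arm:
  moves:
    - {"x": 0.1, "y": 0, "z": 0, "turn": 0}
    - {"x": 0, "y": 0, "z": 0, "turn": 0}
    - {"x": 0, "y": 0, "z": 0, "turn": 0}

```text
time_s: 8.35
eef_pos: [0.5981, -0.0326, 0.0724]
orientation: [[1.0, -0.013, -0.003], [-0.013, -1.0, -0.0], [-0.003, 0.0, -1.0]]
wrist_force: [-5.2, 0.4, -1.5]
gripper_width: 0.633
grip_force: 24.9
```

step_arm:
  moves:
    - {"x": -0.36, "y": 0, "z": 0, "turn": 0}
    - {"x": 0, "y": 0, "z": 0, "turn": 0}
    - {"x": 0, "y": 0, "z": 0, "turn": 0}
    - {"x": 0, "y": 0, "z": 0.3, "turn": 0}
    - {"x": 0, "y": 0, "z": 0, "turn": 0}
    - {"x": 0, "y": 0, "z": 0, "turn": 0}

```text
time_s: 8.85
eef_pos: [0.5965, -0.0325, 0.0696]
orientation: [[1.0, -0.014, 0.001], [-0.014, -1.0, -0.0], [0.001, 0.0, -1.0]]
wrist_force: [0.2, 0.3, -4.3]
gripper_width: 0.632
grip_force: 25.0
```

step_arm:
  moves:
    - {"x": 0, "y": 0, "z": 0.15, "turn": 0}
    - {"x": 0, "y": 0, "z": 0, "turn": 0}
    - {"x": 0, "y": 0, "z": 0, "turn": 0}

```text
time_s: 9.1
eef_pos: [0.5961, -0.0324, 0.0681]
orientation: [[1.0, -0.014, 0.0], [-0.014, -1.0, -0.0], [0.0, 0.0, -1.0]]
wrist_force: [1.2, 0.3, -3.3]
gripper_width: 0.633
grip_force: 25.0
```

step_arm:
  moves:
    - {"x": 0, "y": 0, "z": 0.1, "turn": 0}
    - {"x": 0, "y": 0, "z": 0, "turn": 0}
    - {"x": 0, "y": 0, "z": 0, "turn": 0}

```text
time_s: 9.35
eef_pos: [0.5961, -0.0325, 0.0672]
orientation: [[1.0, -0.014, -0.0], [-0.014, -1.0, -0.0], [-0.0, 0.0, -1.0]]
wrist_force: [-0.3, 0.7, -3.3]
gripper_width: 0.635
grip_force: 25.0
```

step_arm:
  moves:
    - {"x": 0, "y": 0, "z": 0.1, "turn": 0}
    - {"x": 0, "y": 0, "z": 0, "turn": 0}
    - {"x": 0, "y": 0, "z": 0, "turn": 0}

```text
time_s: 9.6
eef_pos: [0.596, -0.0325, 0.0662]
orientation: [[1.0, -0.014, -0.0], [-0.014, -1.0, -0.0], [-0.0, 0.0, -1.0]]
wrist_force: [0.5, -0.0, -1.9]
gripper_width: 0.632
grip_force: 25.0
```

step_arm:
  moves:
    - {"x": 0, "y": 0, "z": 0.1, "turn": 0}
    - {"x": 0, "y": 0, "z": 0, "turn": 0}
    - {"x": 0, "y": 0, "z": 0, "turn": 0}

```text
time_s: 9.85
eef_pos: [0.596, -0.0324, 0.0652]
orientation: [[1.0, -0.014, -0.0], [-0.014, -1.0, -0.0], [-0.0, 0.0, -1.0]]
wrist_force: [-0.5, -0.1, -2.3]
gripper_width: 0.636
grip_force: 25.0
```

step_arm:
  moves:
    - {"x": 0, "y": 0, "z": 0.1, "turn": 0}
    - {"x": 0, "y": 0, "z": 0, "turn": 0}
    - {"x": 0, "y": 0, "z": 0, "turn": 0}

```text
time_s: 10.1
eef_pos: [0.5961, -0.0325, 0.0641]
orientation: [[1.0, -0.014, -0.0], [-0.014, -1.0, -0.0], [-0.0, 0.0, -1.0]]
wrist_force: [0.8, -0.4, -2.2]
gripper_width: 0.635
grip_force: 25.0
```

Lip at about 0.1035 and still free, so I'm past the head-top height and the plate is behind the heads.

step_arm:
  moves:
    - {"x": 0, "y": 0, "z": 0.08, "turn": 0}
    - {"x": 0, "y": 0, "z": 0, "turn": 0}
    - {"x": 0, "y": 0, "z": 0, "turn": 0}

```text
time_s: 10.35
eef_pos: [0.5961, -0.0325, 0.0634]
orientation: [[1.0, -0.014, -0.0], [-0.014, -1.0, -0.0], [-0.0, 0.0, -1.0]]
wrist_force: [0.5, 0.8, -3.0]
gripper_width: 0.636
grip_force: 25.0
```

step_arm:
  moves:
    - {"x": 0, "y": 0, "z": 0.08, "turn": 0}
    - {"x": 0, "y": 0, "z": 0, "turn": 0}
    - {"x": 0, "y": 0, "z": 0, "turn": 0}

```text
time_s: 10.6
eef_pos: [0.596, -0.0324, 0.0626]
orientation: [[1.0, -0.014, -0.0], [-0.014, -1.0, -0.0], [-0.0, 0.0, -1.0]]
wrist_force: [-1.1, -0.5, -3.1]
gripper_width: 0.632
grip_force: 25.0
```

step_arm:
  moves:
    - {"x": 0, "y": 0, "z": 0.08, "turn": 0}
    - {"x": 0, "y": 0, "z": 0, "turn": 0}
    - {"x": 0, "y": 0, "z": 0, "turn": 0}

```text
time_s: 10.85
eef_pos: [0.5961, -0.0324, 0.0618]
orientation: [[1.0, -0.014, -0.0], [-0.014, -1.0, -0.0], [-0.0, 0.0, -1.0]]
wrist_force: [0.2, 0.6, -3.9]
gripper_width: 0.634
grip_force: 25.0
```

step_arm:
  moves:
    - {"x": 0, "y": 0, "z": 0.08, "turn": 0}
    - {"x": 0, "y": 0, "z": 0, "turn": 0}
    - {"x": 0, "y": 0, "z": 0, "turn": 0}

```text
time_s: 11.1
eef_pos: [0.5962, -0.0324, 0.0611]
orientation: [[1.0, -0.014, 0.0], [-0.014, -1.0, -0.0], [0.0, 0.0, -1.0]]
wrist_force: [0.5, -0.7, -2.1]
gripper_width: 0.634
grip_force: 25.0
```

step_arm:
  moves:
    - {"x": 0, "y": 0, "z": 0.08, "turn": 0}
    - {"x": 0, "y": 0, "z": 0, "turn": 0}
    - {"x": 0, "y": 0, "z": 0, "turn": 0}

```text
time_s: 11.35
eef_pos: [0.5965, -0.0325, 0.0606]
orientation: [[1.0, -0.014, 0.001], [-0.014, -1.0, -0.0], [0.001, 0.0, -1.0]]
wrist_force: [-1.2, 0.1, 1.7]
gripper_width: 0.633
grip_force: 25.0
```

step_arm:
  moves:
    - {"x": 0, "y": 0, "z": 0.06, "turn": 0}
    - {"x": 0, "y": 0, "z": 0, "turn": 0}
    - {"x": 0, "y": 0, "z": 0, "turn": 0}

```text
time_s: 11.6
eef_pos: [0.5967, -0.0324, 0.0601]
orientation: [[1.0, -0.014, 0.001], [-0.014, -1.0, -0.0], [0.001, 0.0, -1.0]]
wrist_force: [0.3, 0.3, 4.1]
gripper_width: 0.635
grip_force: 25.0
```

Contact at TCP z≈0.061, so the stud axes are at about 0.0963. I'll lift slightly, centre the plate in the gap, and slide left.

step_arm:
  moves:
    - {"x": -0.06, "y": 0, "z": -0.22, "turn": 0}
    - {"x": 0, "y": 0, "z": 0, "turn": 0}
    - {"x": 0, "y": -0.4, "z": 0, "turn": 0}
    - {"x": 0, "y": 0, "z": 0, "turn": 0}
    - {"x": 0, "y": 0, "z": 0, "turn": 0}

```text
time_s: 12.02
eef_pos: [0.595, -0.0277, 0.0613]
orientation: [[1.0, -0.013, -0.001], [-0.013, -1.0, 0.0], [-0.001, -0.0, -1.0]]
wrist_force: [-0.4, -0.3, -2.7]
gripper_width: 0.63
grip_force: 25.0
```

step_arm:
  moves:
    - {"x": 0, "y": -0.25, "z": 0, "turn": 0}
    - {"x": 0, "y": -0.25, "z": 0, "turn": 0}
    - {"x": 0, "y": 0, "z": 0, "turn": 0}
    - {"x": 0, "y": 0, "z": 0, "turn": 0}

```text
time_s: 12.35
eef_pos: [0.5955, -0.023, 0.0617]
orientation: [[1.0, -0.014, -0.0], [-0.014, -1.0, 0.0], [-0.0, -0.0, -1.0]]
wrist_force: [-0.4, -0.8, -2.6]
gripper_width: 0.63
grip_force: 25.0
```

step_arm:
  moves:
    - {"x": 0, "y": -0.25, "z": 0, "turn": 0}
    - {"x": 0, "y": -0.25, "z": 0, "turn": 0}
    - {"x": 0, "y": 0, "z": 0, "turn": 0}
    - {"x": 0, "y": 0, "z": 0, "turn": 0}

```text
time_s: 12.68
eef_pos: [0.5957, -0.0181, 0.0618]
orientation: [[1.0, -0.014, 0.0], [-0.014, -1.0, 0.0], [0.0, -0.0, -1.0]]
wrist_force: [-0.5, 0.2, -2.9]
gripper_width: 0.633
grip_force: 25.0
```

step_arm:
  moves:
    - {"x": 0, "y": -0.25, "z": 0, "turn": 0}
    - {"x": 0, "y": -0.25, "z": 0, "turn": 0}
    - {"x": 0, "y": 0, "z": 0, "turn": 0}
    - {"x": 0, "y": 0, "z": 0, "turn": 0}

```text
time_s: 13.02
eef_pos: [0.5958, -0.013, 0.0618]
orientation: [[1.0, -0.014, 0.0], [-0.014, -1.0, 0.0], [0.0, -0.0, -1.0]]
wrist_force: [0.3, 0.3, -2.8]
gripper_width: 0.635
grip_force: 25.0
```

step_arm:
  moves:
    - {"x": 0, "y": -0.2, "z": 0, "turn": 0}
    - {"x": 0, "y": 0, "z": 0, "turn": 0}
    - {"x": 0, "y": 0, "z": 0, "turn": 0}

```text
time_s: 13.27
eef_pos: [0.5958, -0.0113, 0.0618]
orientation: [[1.0, -0.014, 0.0], [-0.014, -1.0, 0.0], [0.0, -0.0, -1.0]]
wrist_force: [0.7, 0.1, -3.2]
gripper_width: 0.635
grip_force: 25.0
```

step_arm:
  moves:
    - {"x": 0, "y": -0.15, "z": 0, "turn": 0}
    - {"x": 0, "y": 0, "z": 0, "turn": 0}
    - {"x": 0, "y": 0, "z": 0, "turn": 0}

```text
time_s: 13.52
eef_pos: [0.5958, -0.0098, 0.0618]
orientation: [[1.0, -0.014, 0.0], [-0.014, -1.0, 0.0], [0.0, -0.0, -1.0]]
wrist_force: [0.4, -0.9, -3.2]
gripper_width: 0.633
grip_force: 25.0
```

step_arm:
  moves:
    - {"x": 0, "y": -0.12, "z": 0, "turn": 0}
    - {"x": 0, "y": 0, "z": 0, "turn": 0}
    - {"x": 0, "y": 0, "z": 0, "turn": 0}

```text
time_s: 13.77
eef_pos: [0.5959, -0.0086, 0.0618]
orientation: [[1.0, -0.014, 0.0], [-0.014, -1.0, 0.0], [0.0, -0.0, -1.0]]
wrist_force: [-0.0, -0.2, -3.2]
gripper_width: 0.632
grip_force: 25.0
```

step_arm:
  moves:
    - {"x": 0, "y": -0.12, "z": 0, "turn": 0}
    - {"x": 0, "y": 0, "z": 0, "turn": 0}
    - {"x": 0, "y": 0, "z": 0, "turn": 0}

```text
time_s: 14.02
eef_pos: [0.5958, -0.0074, 0.0618]
orientation: [[1.0, -0.014, 0.0], [-0.014, -1.0, 0.0], [0.0, -0.0, -1.0]]
wrist_force: [0.6, 0.6, -3.2]
gripper_width: 0.635
grip_force: 25.0
```

step_arm:
  moves:
    - {"x": 0, "y": -0.1, "z": 0, "turn": 0}
    - {"x": 0, "y": 0, "z": 0, "turn": 0}
    - {"x": 0, "y": 0, "z": 0, "turn": 0}

```text
time_s: 14.27
eef_pos: [0.5958, -0.0065, 0.0618]
orientation: [[1.0, -0.014, 0.0], [-0.014, -1.0, -0.0], [0.0, 0.0, -1.0]]
wrist_force: [1.0, -0.3, -3.7]
gripper_width: 0.632
grip_force: 25.0
```

step_arm:
  moves:
    - {"x": 0, "y": -0.1, "z": 0, "turn": 0}
    - {"x": 0, "y": 0, "z": 0, "turn": 0}
    - {"x": 0, "y": 0, "z": 0, "turn": 0}

```text
time_s: 14.52
eef_pos: [0.5959, -0.0054, 0.0618]
orientation: [[1.0, -0.014, 0.0], [-0.014, -1.0, 0.0], [0.0, -0.0, -1.0]]
wrist_force: [0.4, -0.2, -2.5]
gripper_width: 0.629
grip_force: 25.0
```

step_arm:
  moves:
    - {"x": 0, "y": -0.1, "z": 0, "turn": 0}
    - {"x": 0, "y": 0, "z": 0, "turn": 0}
    - {"x": 0, "y": 0, "z": 0, "turn": 0}

```text
time_s: 14.77
eef_pos: [0.5959, -0.0045, 0.0618]
orientation: [[1.0, -0.014, 0.0], [-0.014, -1.0, -0.0], [0.0, 0.0, -1.0]]
wrist_force: [-0.7, -0.7, -3.8]
gripper_width: 0.632
grip_force: 25.0
```

step_arm:
  moves:
    - {"x": 0, "y": -0.1, "z": 0, "turn": 0}
    - {"x": 0, "y": 0, "z": 0, "turn": 0}
    - {"x": 0, "y": 0, "z": 0, "turn": 0}

```text
time_s: 15.02
eef_pos: [0.5959, -0.0044, 0.0618]
orientation: [[1.0, -0.015, 0.0], [-0.015, -1.0, -0.001], [0.0, 0.001, -1.0]]
wrist_force: [-0.2, -2.5, -3.2]
gripper_width: 0.637
grip_force: 25.0
```

step_arm:
  moves:
    - {"x": 0, "y": -0.08, "z": 0, "turn": 0}
    - {"x": 0, "y": 0, "z": 0, "turn": 0}
    - {"x": 0, "y": 0, "z": 0, "turn": 0}

```text
time_s: 15.27
eef_pos: [0.5959, -0.0043, 0.0619]
orientation: [[1.0, -0.015, 0.0], [-0.015, -1.0, -0.002], [0.0, 0.002, -1.0]]
wrist_force: [-0.6, -5.3, -2.2]
gripper_width: 0.63
grip_force: 25.0
```

Stopped at y≈-0.0045. I'll back off 1 mm and let it down.

step_arm:
  moves:
    - {"x": 0, "y": 0.27, "z": 0, "turn": 0}
    - {"x": 0, "y": 0, "z": 0, "turn": 0}
    - {"x": 0, "y": 0, "z": 0.1, "turn": 0}
    - {"x": 0, "y": 0, "z": 0.1, "turn": 0}
    - {"x": 0, "y": 0, "z": 0, "turn": 0}
    - {"x": 0, "y": 0, "z": 0, "turn": 0}

```text
time_s: 15.77
eef_pos: [0.5958, -0.0047, 0.0597]
orientation: [[1.0, -0.013, -0.0], [-0.013, -1.0, 0.001], [-0.0, -0.001, -1.0]]
wrist_force: [-0.5, 0.1, -3.1]
gripper_width: 0.628
grip_force: 25.0
```

step_arm:
  moves:
    - {"x": 0, "y": 0, "z": 0.1, "turn": 0}
    - {"x": 0, "y": 0, "z": 0, "turn": 0}
    - {"x": 0, "y": 0, "z": 0, "turn": 0}

```text
time_s: 16.02
eef_pos: [0.5958, -0.0053, 0.0587]
orientation: [[1.0, -0.014, -0.0], [-0.014, -1.0, 0.0], [-0.0, -0.0, -1.0]]
wrist_force: [-1.0, -0.1, -2.9]
gripper_width: 0.635
grip_force: 25.0
```

step_arm:
  moves:
    - {"x": 0, "y": 0, "z": 0.1, "turn": 0}
    - {"x": 0, "y": 0, "z": 0, "turn": 0}
    - {"x": 0, "y": 0, "z": 0, "turn": 0}

```text
time_s: 16.27
eef_pos: [0.5958, -0.0054, 0.0578]
orientation: [[1.0, -0.014, -0.0], [-0.014, -1.0, -0.0], [-0.0, 0.0, -1.0]]
wrist_force: [-0.4, 0.6, -3.1]
gripper_width: 0.633
grip_force: 25.0
```

Below 0.061 and still free, so the studs are in the notches.

step_arm:
  moves:
    - {"x": 0, "y": 0, "z": 0.1, "turn": 0}
    - {"x": 0, "y": 0, "z": 0, "turn": 0}
    - {"x": 0, "y": 0, "z": 0, "turn": 0}

```text
time_s: 16.52
eef_pos: [0.5958, -0.0055, 0.0567]
orientation: [[1.0, -0.014, -0.0], [-0.014, -1.0, -0.0], [-0.0, 0.0, -1.0]]
wrist_force: [-0.6, -0.2, -3.6]
gripper_width: 0.635
grip_force: 25.0
```

step_arm:
  moves:
    - {"x": 0, "y": 0, "z": 0.08, "turn": 0}
    - {"x": 0, "y": 0, "z": 0, "turn": 0}
    - {"x": 0, "y": 0, "z": 0, "turn": 0}

```text
time_s: 16.77
eef_pos: [0.5959, -0.0055, 0.056]
orientation: [[1.0, -0.014, 0.0], [-0.014, -1.0, -0.0], [0.0, 0.0, -1.0]]
wrist_force: [0.3, -0.2, -3.4]
gripper_width: 0.633
grip_force: 25.0
```

step_arm:
  moves:
    - {"x": 0, "y": 0, "z": 0.05, "turn": 0}
    - {"x": 0, "y": 0, "z": 0, "turn": 0}
    - {"x": 0, "y": 0, "z": 0, "turn": 0}

```text
time_s: 17.02
eef_pos: [0.5961, -0.0055, 0.0557]
orientation: [[1.0, -0.014, 0.0], [-0.014, -1.0, -0.0], [0.0, 0.0, -1.0]]
wrist_force: [-0.0, 0.1, -1.4]
gripper_width: 0.633
grip_force: 25.0
```

step_arm:
  moves:
    - {"x": 0, "y": 0, "z": 0.05, "turn": 0}
    - {"x": 0, "y": 0, "z": 0, "turn": 0}
    - {"x": 0, "y": 0, "z": 0, "turn": 0}

```text
time_s: 17.27
eef_pos: [0.5962, -0.0054, 0.0554]
orientation: [[1.0, -0.014, 0.001], [-0.014, -1.0, -0.0], [0.001, 0.0, -1.0]]
wrist_force: [0.4, 0.1, 2.0]
gripper_width: 0.632
grip_force: 25.0
```

step_arm:
  moves:
    - {"x": 0, "y": 0, "z": 0, "turn": 0}
    - {"x": 0, "y": 0, "z": 0, "turn": 0}
    - {"x": 0, "y": 0, "z": 0, "turn": 0}
    - {"x": 0, "y": 0, "z": 0, "turn": 0}
    - {"x": 0, "y": 0, "z": 0, "turn": 0}
    - {"x": 0, "y": 0, "z": 0, "turn": 0}
    - {"x": 0, "y": 0, "z": 0, "turn": 0}
    - {"x": 0, "y": 0, "z": 0, "turn": 0}
  jaw: 0
  grip_force: 5

```text
time_s: 17.93
eef_pos: [0.5959, -0.0054, 0.055]
orientation: [[1.0, -0.014, 0.0], [-0.014, -1.0, -0.0], [0.0, 0.0, -1.0]]
wrist_force: [0.6, 0.2, -0.1]
gripper_width: 0.999
grip_force: 0.0
```

step_arm:
  moves:
    - {"x": 0, "y": 0, "z": -0.5, "turn": 0}
    - {"x": 0, "y": 0, "z": -1.5, "turn": 0}
    - {"x": 0, "y": 0, "z": -2.5, "turn": 0}
    - {"x": 0, "y": 0, "z": -3.5, "turn": 0}
    - {"x": 0, "y": 0, "z": -3.5, "turn": 0}
    - {"x": 0, "y": 0, "z": -3.5, "turn": 0}
    - {"x": -1.5, "y": 3, "z": 0, "turn": 0}
    - {"x": -1.5, "y": 3, "z": 0, "turn": 0}
    - {"x": -1.5, "y": 3, "z": 0, "turn": 0}
    - {"x": -1.5, "y": 3, "z": 0, "turn": 0}
    - {"x": -1.5, "y": 3, "z": 0, "turn": 0}
    - {"x": 0, "y": 0, "z": 0, "turn": 0}

```text
time_s: 18.93
eef_pos: [0.5142, -0.1628, 0.2055]
orientation: [[1.0, -0.026, -0.004], [-0.026, -1.0, -0.005], [-0.004, 0.006, -1.0]]
wrist_force: [-0.0, -0.6, 0.1]
gripper_width: 1.0
grip_force: 0.0
```

```bash
python3 - <<'E'
from h import *
s=observe();print(s["eef_pos"],s["wrist_force"])
for n in("scene","top"):
    c=capture(n);P=cloud(c)
    if n=="scene":
        a=c["color"][140:235,220:345]; cv2.imwrite("pics/hang.png",cv2.resize(a[...,::-1],None,fx=6,fy=6,interpolation=cv2.INTER_CUBIC))
    m=(P[...,0]>.56)&(P[...,0]<.63)&(abs(P[...,1]+.005)<.04)&(P[...,2]>.035)&(P[...,2]<.11); b=P[m]
    r=b[(b[:,2]>.083)]; 
    print(n,len(b),"pocket x,y,z min/max",np.percentile(b,[1,99],axis=0).round(4).tolist())
    w=P[(P[...,0]>.42)&(P[...,0]<.53)&(P[...,1]>-.29)&(P[...,1]<-.19)&(P[...,2]>.03)&(P[...,2]<.08)]; print(" bottle",w.min(0),w.max(0))
    bt=P[(P[...,0]>.44)&(P[...,0]<.51)&(P[...,1]>-.28)&(P[...,1]<-.20)&(P[...,2]>.1)&(P[...,2]<.112)]; print(" cap",len(bt),cv2.minAreaRect((bt[:,:2]*1000).astype(np.float32)) if len(bt)>3 else 0)
E
```

```text
[ 0.51417299 -0.16275363  0.20546714] [-0.00093736 -0.56423386  0.12139434]
scene 507 pocket x,y,z min/max [[0.5734, -0.0358, 0.0462], [0.6294, 0.0251, 0.0907]]
 bottle [ 0.45536811 -0.25245988  0.0317027 ] [ 0.49504504 -0.21810514  0.07990701]
 cap 46 ((476.44677734375, -242.58033752441406), (30.884246826171875, 34.505104064941406), 61.7314453125)
top 413 pocket x,y,z min/max [[0.5756, -0.0348, 0.0459], [0.6298, 0.021, 0.0914]]
 bottle [ 0.45712123 -0.25976116  0.03012817] [ 0.49655575 -0.22320161  0.07986657]
 cap 100 ((478.675048828125, -243.7777557373047), (30.865598678588867, 30.357728958129883), 62.46015548706055)
```

View pics/hang.png

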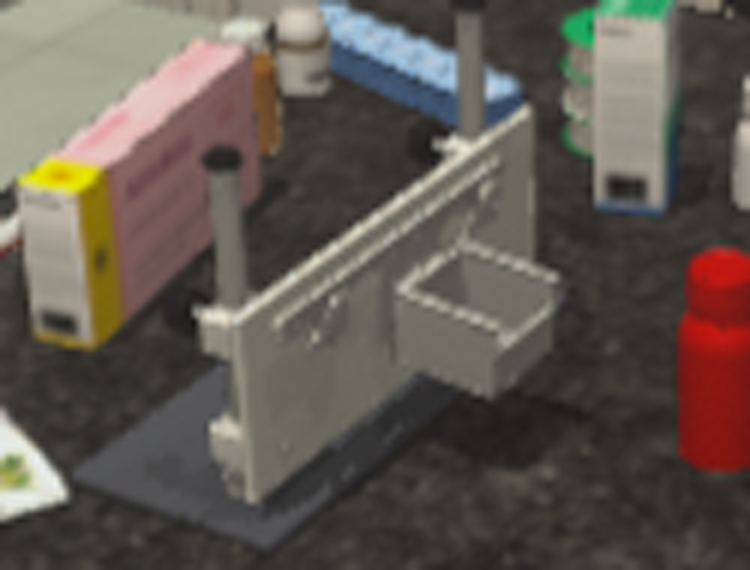

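The holder hangs level on both studs: the pocket is at crop (480,310), the bar runs along the panel, and both studs are visible through the slots. Next is the bottle.

step_arm:
  moves:
    - {"x": -1.2, "y": 2.6, "z": 0, "turn": 0}
    - {"x": -1.2, "y": 2.6, "z": 0, "turn": 0}
    - {"x": -1.2, "y": 2.6, "z": 0, "turn": 0}
    - {"x": 0, "y": 0, "z": 2.5, "turn": 0}
    - {"x": 0, "y": 0, "z": 2.5, "turn": 0}
    - {"x": 0, "y": 0, "z": 2.0, "turn": 0}
    - {"x": 0, "y": 0, "z": 0, "turn": 0}
    - {"x": 0, "y": 0, "z": 0, "turn": 0}
    - {"x": 0, "y": 0, "z": 0, "turn": 0}

```text
time_s: 19.78
eef_pos: [0.483, -0.2311, 0.136]
orientation: [[1.0, -0.012, 0.002], [-0.012, -1.0, -0.0], [0.002, 0.0, -1.0]]
wrist_force: [-0.7, -0.4, 0.3]
gripper_width: 0.998
grip_force: 0.0
```

step_arm:
  moves:
    - {"x": -0.64, "y": 1.1, "z": 0, "turn": 0}
    - {"x": 0, "y": 0, "z": 0, "turn": 0}
    - {"x": 0, "y": 0, "z": 0, "turn": 0}
    - {"x": 0, "y": 0, "z": 2.2, "turn": 0}
    - {"x": 0, "y": 0, "z": 2.2, "turn": 0}
    - {"x": 0, "y": 0, "z": 2.2, "turn": 0}
    - {"x": 0, "y": 0, "z": 1.6, "turn": 0}
    - {"x": 0, "y": 0, "z": 0.5, "turn": 0}
    - {"x": 0, "y": 0, "z": 0, "turn": 0}
    - {"x": 0, "y": 0, "z": 0, "turn": 0}

```text
time_s: 20.62
eef_pos: [0.4758, -0.2426, 0.0488]
orientation: [[1.0, -0.014, 0.001], [-0.014, -1.0, -0.0], [0.001, 0.0, -1.0]]
wrist_force: [-0.4, 0.2, 0.6]
gripper_width: 0.997
grip_force: 0.0
```

step_arm:
  moves:
    - {"x": 0, "y": 0, "z": 0, "turn": 0}
    - {"x": 0, "y": 0, "z": 0, "turn": 0}
    - {"x": 0, "y": 0, "z": 0, "turn": 0}
    - {"x": 0, "y": 0, "z": 0, "turn": 0}
    - {"x": 0, "y": 0, "z": 0, "turn": 0}
    - {"x": 0, "y": 0, "z": 0, "turn": 0}
    - {"x": 0, "y": 0, "z": 0, "turn": 0}
    - {"x": 0, "y": 0, "z": 0, "turn": 0}
    - {"x": 0, "y": 0, "z": 0, "turn": 0}
    - {"x": 0, "y": 0, "z": 0, "turn": 0}
  jaw: 1
  grip_force: 12

```text
time_s: 21.45
eef_pos: [0.4751, -0.2429, 0.0481]
orientation: [[1.0, -0.014, 0.0], [-0.014, -1.0, -0.0], [0.0, 0.0, -1.0]]
wrist_force: [0.5, -1.0, 1.6]
gripper_width: 0.464
grip_force: 12.0
```

step_arm:
  moves:
    - {"x": 0, "y": 0, "z": -1.5, "turn": 0}
    - {"x": 0, "y": 0, "z": -3, "turn": 0}
    - {"x": 0, "y": 0, "z": -3.5, "turn": 0}
    - {"x": 0, "y": 0, "z": -3.5, "turn": 0}
    - {"x": 0, "y": 0, "z": -3, "turn": 0}
    - {"x": 0, "y": 0, "z": -1, "turn": 0}
    - {"x": 0, "y": 0, "z": 0, "turn": 0}
    - {"x": 0, "y": 0, "z": 0, "turn": 0}

```text
time_s: 22.12
eef_pos: [0.4747, -0.2426, 0.2025]
orientation: [[1.0, -0.014, -0.0], [-0.014, -1.0, 0.0], [-0.0, -0.0, -1.0]]
wrist_force: [-1.0, 0.4, -1.4]
gripper_width: 0.465
grip_force: 12.0
```

step_arm:
  moves:
    - {"x": 1.2, "y": -2.4, "z": 0, "turn": 0}
    - {"x": 1.2, "y": -2.4, "z": 0, "turn": 0}
    - {"x": 1.2, "y": -2.4, "z": 0, "turn": 0}
    - {"x": 1.2, "y": -2.4, "z": 0, "turn": 0}
    - {"x": 1.2, "y": -2.4, "z": 0, "turn": 0}
    - {"x": 1.2, "y": -2.4, "z": 0, "turn": 0}
    - {"x": 1.2, "y": -2.4, "z": 0, "turn": 0}
    - {"x": 1.2, "y": -2.4, "z": 0, "turn": 0}
    - {"x": 1.2, "y": -2.4, "z": 0, "turn": 0}
    - {"x": 1.0, "y": -2.0, "z": 0, "turn": 0}
    - {"x": 0, "y": 0, "z": 0, "turn": 0}
    - {"x": 0, "y": 0, "z": 0, "turn": 0}

```text
time_s: 23.12
eef_pos: [0.5953, -0.0067, 0.2003]
orientation: [[1.0, -0.011, -0.004], [-0.011, -1.0, 0.0], [-0.005, -0.0, -1.0]]
wrist_force: [-0.0, -1.1, -0.7]
gripper_width: 0.462
grip_force: 12.0
```

step_arm:
  moves:
    - {"x": 0, "y": 0, "z": 0, "turn": 0}
    - {"x": 0, "y": 0, "z": 0, "turn": 0}

```text
time_s: 23.28
eef_pos: [0.5952, -0.0103, 0.2018]
orientation: [[1.0, -0.016, -0.003], [-0.016, -1.0, -0.002], [-0.003, 0.002, -1.0]]
wrist_force: [-0.1, -0.2, -0.2]
gripper_width: 0.46
grip_force: 12.0
```

```bash
python3 - <<'E'
from h import *
s=observe();e=np.array(s["eef_pos"]);print(e,s["orientation"][0],s["wrist_force"])
for n in("scene","top"):
    c=capture(n);P=cloud(c);hsv=cv2.cvtColor(c["color"],cv2.COLOR_RGB2HSV)
    m=(abs(P[...,0]-e[0])<.04)&(abs(P[...,1]-e[1])<.03)&(P[...,2]>e[2]-.05)&(P[...,2]<e[2]-.004)&(hsv[...,2]>90); b=P[m]
    print(n,"bottle",len(b),b.min(0).round(4),b.max(0).round(4))
    m=(P[...,0]>.56)&(P[...,0]<.632)&(abs(P[...,1]+.005)<.04)&(P[...,2]>.035)&(P[...,2]<.11); b=P[m]
    print(n,"pocket",len(b),np.percentile(b,[1,99],axis=0).round(4).tolist())
    if n=="scene":
        a=c["color"][130:225,240:350]; cv2.imwrite("pics/pre.png",cv2.resize(a[...,::-1],None,fx=6,fy=6,interpolation=cv2.INTER_CUBIC))
E
```

```text
[ 0.5951984  -0.01029628  0.20177894] [ 0.99986378 -0.01625796 -0.00284508] [-0.12594873 -0.15751076 -0.19328652]
scene bottle 209 [ 0.5735 -0.0193  0.1524] [0.6136 0.0139 0.1978]
scene pocket 515 [[0.5731, -0.0346, 0.0468], [0.63, 0.0253, 0.0904]]Traceback (most recent call last):
  File "<stdin>", line 6, in <module>
    return umr_minimum(a, axis, None, out, keepdims, initial, where)
ValueError: zero-size array to reduction operation minimum which has no identity
```

View pics/pre.png

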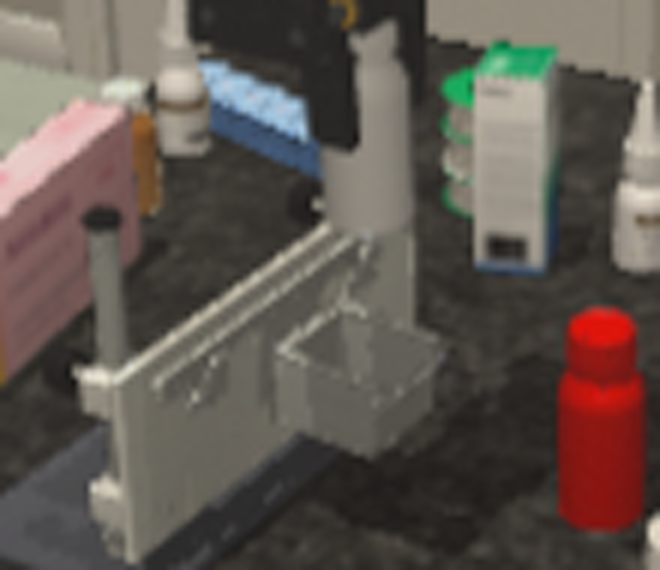

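The bottle hangs upright at crop (370,150), above and slightly behind the pocket opening at (360,350). It needs about 7 mm in +x and 5 mm in +y.

step_arm:
  moves:
    - {"x": 0.68, "y": -0.48, "z": 0, "turn": 0}
    - {"x": 0, "y": 0, "z": 0, "turn": 0}
    - {"x": 0, "y": 0, "z": 2, "turn": 0}
    - {"x": 0, "y": 0, "z": 2, "turn": 0}
    - {"x": 0, "y": 0, "z": 1.2, "turn": 0}
    - {"x": 0, "y": 0, "z": 0, "turn": 0}
    - {"x": 0, "y": 0, "z": 0, "turn": 0}
    - {"x": 0, "y": 0, "z": 0, "turn": 0}

```text
time_s: 24.05
eef_pos: [0.6041, -0.0037, 0.1519]
orientation: [[1.0, -0.014, 0.002], [-0.014, -1.0, 0.0], [0.002, -0.0, -1.0]]
wrist_force: [-0.2, -1.1, -0.2]
gripper_width: 0.463
grip_force: 12.0
```

```bash
python3 - <<'E'
from h import *
s=observe();e=np.array(s["eef_pos"]);print(e,s["orientation"][0],s["wrist_force"])
for n in("scene","top"):
    c=capture(n);P=cloud(c);hsv=cv2.cvtColor(c["color"],cv2.COLOR_RGB2HSV)
    m=(P[...,0]>.56)&(P[...,0]<.632)&(abs(P[...,1]+.005)<.04)&(P[...,2]>e[2]-.044)&(P[...,2]<e[2]-.005)&(hsv[...,2]>90); b=P[m]
    if len(b):print(n,"bottle",len(b),np.percentile(b,[1,99],axis=0).round(4).tolist())
    m=(P[...,0]>.56)&(P[...,0]<.632)&(abs(P[...,1]+.005)<.04)&(P[...,2]>.035)&(P[...,2]<.094); b=P[m]
    if len(b):print(n,"pocket",len(b),np.percentile(b,[1,99],axis=0).round(4).tolist())
    if n=="scene":
        a=c["color"][130:225,240:350]; cv2.imwrite("pics/pre2.png",cv2.resize(a[...,::-1],None,fx=6,fy=6,interpolation=cv2.INTER_CUBIC))
E
```

```text
[ 0.60410608 -0.00370359  0.15187435] [ 0.99989767 -0.01419912  0.00174427] [-0.15245483 -1.10359093 -0.20668218]
scene bottle 181 [[0.5833, -0.0096, 0.1086], [0.6208, 0.0199, 0.1462]]
scene pocket 467 [[0.5734, -0.0349, 0.0461], [0.6298, 0.0251, 0.0896]]
```

View pics/pre2.png

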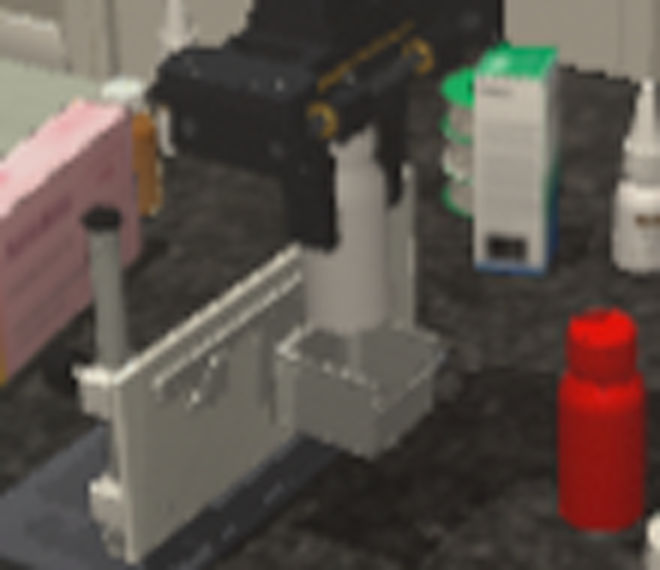

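Bottle and pocket are centred to about 2 mm: the bottle base is at crop (345,330) over the pocket opening at (360,355). A small correction, then down.

step_arm:
  moves:
    - {"x": -0.1, "y": 0.18, "z": 0, "turn": 0}
    - {"x": 0, "y": 0, "z": 0, "turn": 0}
    - {"x": 0, "y": 0, "z": 0, "turn": 0}
    - {"x": 0, "y": 0, "z": 0.5, "turn": 0}
    - {"x": 0, "y": 0, "z": 0.5, "turn": 0}
    - {"x": 0, "y": 0, "z": 0.4, "turn": 0}
    - {"x": 0, "y": 0, "z": 0.3, "turn": 0}
    - {"x": 0, "y": 0, "z": 0, "turn": 0}
    - {"x": 0, "y": 0, "z": 0, "turn": 0}

```text
time_s: 24.9
eef_pos: [0.6021, -0.0055, 0.1336]
orientation: [[1.0, -0.014, -0.001], [-0.014, -1.0, -0.0], [-0.001, 0.0, -1.0]]
wrist_force: [0.5, -0.3, -1.2]
gripper_width: 0.461
grip_force: 12.0
```

step_arm:
  moves:
    - {"x": 0, "y": 0, "z": 0.4, "turn": 0}
    - {"x": 0, "y": 0, "z": 0.4, "turn": 0}
    - {"x": 0, "y": 0, "z": 0.4, "turn": 0}
    - {"x": 0, "y": 0, "z": 0, "turn": 0}
    - {"x": 0, "y": 0, "z": 0, "turn": 0}

```text
time_s: 25.32
eef_pos: [0.602, -0.0056, 0.1216]
orientation: [[1.0, -0.014, -0.001], [-0.014, -1.0, -0.0], [-0.001, 0.0, -1.0]]
wrist_force: [-0.4, 0.0, -0.0]
gripper_width: 0.463
grip_force: 12.0
```

Bottle bottom at about 0.0735, inside the pocket with no contact. Continuing.

step_arm:
  moves:
    - {"x": 0, "y": 0, "z": 0.4, "turn": 0}
    - {"x": 0, "y": 0, "z": 0.4, "turn": 0}
    - {"x": 0, "y": 0, "z": 0.4, "turn": 0}
    - {"x": 0, "y": 0, "z": 0.3, "turn": 0}
    - {"x": 0, "y": 0, "z": 0, "turn": 0}
    - {"x": 0, "y": 0, "z": 0, "turn": 0}

```text
time_s: 25.82
eef_pos: [0.6021, -0.0055, 0.1067]
orientation: [[1.0, -0.014, -0.001], [-0.014, -1.0, -0.0], [-0.001, 0.0, -1.0]]
wrist_force: [-0.0, 0.3, -0.7]
gripper_width: 0.461
grip_force: 12.0
```

step_arm:
  moves:
    - {"x": 0, "y": 0, "z": 0.15, "turn": 0}
    - {"x": 0, "y": 0, "z": 0.1, "turn": 0}
    - {"x": 0, "y": 0, "z": 0, "turn": 0}
    - {"x": 0, "y": 0, "z": 0, "turn": 0}

```text
time_s: 26.15
eef_pos: [0.6023, -0.0055, 0.1045]
orientation: [[1.0, -0.014, 0.0], [-0.014, -1.0, -0.0], [0.0, 0.0, -1.0]]
wrist_force: [-0.3, 0.1, -0.5]
gripper_width: 0.464
grip_force: 12.0
```

step_arm:
  moves:
    - {"x": 0, "y": 0, "z": 0.1, "turn": 0}
    - {"x": 0, "y": 0, "z": 0, "turn": 0}
    - {"x": 0, "y": 0, "z": 0, "turn": 0}

```text
time_s: 26.4
eef_pos: [0.6022, -0.0055, 0.1035]
orientation: [[1.0, -0.014, -0.0], [-0.014, -1.0, -0.0], [-0.0, 0.0, -1.0]]
wrist_force: [-0.8, -0.1, -0.4]
gripper_width: 0.46
grip_force: 12.0
```

step_arm:
  moves:
    - {"x": 0, "y": 0, "z": 0.1, "turn": 0}
    - {"x": 0, "y": 0, "z": 0, "turn": 0}
    - {"x": 0, "y": 0, "z": 0, "turn": 0}

```text
time_s: 26.65
eef_pos: [0.6022, -0.0055, 0.1025]
orientation: [[1.0, -0.014, -0.0], [-0.014, -1.0, -0.0], [-0.0, 0.0, -1.0]]
wrist_force: [-0.6, -0.4, -0.5]
gripper_width: 0.462
grip_force: 12.0
```

step_arm:
  moves:
    - {"x": 0, "y": 0, "z": 0.08, "turn": 0}
    - {"x": 0, "y": 0, "z": 0, "turn": 0}
    - {"x": 0, "y": 0, "z": 0, "turn": 0}

```text
time_s: 26.9
eef_pos: [0.6022, -0.0055, 0.1017]
orientation: [[1.0, -0.014, -0.0], [-0.014, -1.0, -0.0], [-0.0, 0.0, -1.0]]
wrist_force: [-0.7, 0.0, -1.0]
gripper_width: 0.462
grip_force: 12.0
```

step_arm:
  moves:
    - {"x": 0, "y": 0, "z": 0.06, "turn": 0}
    - {"x": 0, "y": 0, "z": 0, "turn": 0}
    - {"x": 0, "y": 0, "z": 0, "turn": 0}

```text
time_s: 27.15
eef_pos: [0.6022, -0.0055, 0.1011]
orientation: [[1.0, -0.014, -0.0], [-0.014, -1.0, -0.0], [-0.0, 0.0, -1.0]]
wrist_force: [1.0, 0.4, -0.4]
gripper_width: 0.461
grip_force: 12.0
```

step_arm:
  moves:
    - {"x": 0, "y": 0, "z": 0.06, "turn": 0}
    - {"x": 0, "y": 0, "z": 0, "turn": 0}
    - {"x": 0, "y": 0, "z": 0, "turn": 0}

```text
time_s: 27.4
eef_pos: [0.6022, -0.0055, 0.1005]
orientation: [[1.0, -0.014, -0.0], [-0.014, -1.0, -0.0], [-0.0, 0.0, -1.0]]
wrist_force: [-0.5, 0.0, -0.3]
gripper_width: 0.46
grip_force: 12.0
```

step_arm:
  moves:
    - {"x": 0, "y": 0, "z": 0.06, "turn": 0}
    - {"x": 0, "y": 0, "z": 0, "turn": 0}
    - {"x": 0, "y": 0, "z": 0, "turn": 0}

```text
time_s: 27.65
eef_pos: [0.6023, -0.0055, 0.0999]
orientation: [[1.0, -0.014, -0.0], [-0.014, -1.0, -0.0], [-0.0, 0.0, -1.0]]
wrist_force: [-0.8, -0.6, -0.7]
gripper_width: 0.465
grip_force: 12.0
```

step_arm:
  moves:
    - {"x": 0, "y": 0, "z": 0.06, "turn": 0}
    - {"x": 0, "y": 0, "z": 0, "turn": 0}
    - {"x": 0, "y": 0, "z": 0, "turn": 0}

```text
time_s: 27.9
eef_pos: [0.6023, -0.0056, 0.0994]
orientation: [[1.0, -0.014, 0.0], [-0.014, -1.0, -0.0], [0.0, 0.0, -1.0]]
wrist_force: [-0.7, -0.3, -0.5]
gripper_width: 0.463
grip_force: 12.0
```

step_arm:
  moves:
    - {"x": 0, "y": 0, "z": 0.06, "turn": 0}
    - {"x": 0, "y": 0, "z": 0, "turn": 0}
    - {"x": 0, "y": 0, "z": 0, "turn": 0}

```text
time_s: 28.15
eef_pos: [0.6023, -0.0055, 0.0991]
orientation: [[1.0, -0.014, 0.0], [-0.014, -1.0, -0.0], [0.0, 0.0, -1.0]]
wrist_force: [-0.5, 0.2, 3.9]
gripper_width: 0.462
grip_force: 12.0
```

Touchdown with about 4.5 N. Releasing, then retreating upwards.

step_arm:
  moves:
    - {"x": 0, "y": 0, "z": -0.03, "turn": 0}
    - {"x": 0, "y": 0, "z": 0, "turn": 0}

```text
time_s: 28.32
eef_pos: [0.6023, -0.0055, 0.0991]
orientation: [[1.0, -0.014, 0.0], [-0.014, -1.0, -0.0], [0.0, 0.0, -1.0]]
wrist_force: [-1.0, 0.2, 3.8]
gripper_width: 0.464
grip_force: 12.0
```

step_arm:
  moves:
    - {"x": 0, "y": 0, "z": 0, "turn": 0}
    - {"x": 0, "y": 0, "z": 0, "turn": 0}
    - {"x": 0, "y": 0, "z": 0, "turn": 0}
    - {"x": 0, "y": 0, "z": 0, "turn": 0}
    - {"x": 0, "y": 0, "z": 0, "turn": 0}
    - {"x": 0, "y": 0, "z": 0, "turn": 0}
    - {"x": 0, "y": 0, "z": 0, "turn": 0}
    - {"x": 0, "y": 0, "z": 0, "turn": 0}
  jaw: 0
  grip_force: 5

```text
time_s: 28.98
eef_pos: [0.6023, -0.0055, 0.099]
orientation: [[1.0, -0.014, 0.0], [-0.014, -1.0, -0.0], [0.0, 0.0, -1.0]]
wrist_force: [0.6, 0.7, 0.2]
gripper_width: 0.995
grip_force: 0.0
```

step_arm:
  moves:
    - {"x": 0, "y": 0, "z": -0.5, "turn": 0}
    - {"x": 0, "y": 0, "z": -1.5, "turn": 0}
    - {"x": 0, "y": 0, "z": -2.5, "turn": 0}
    - {"x": 0, "y": 0, "z": -3.5, "turn": 0}
    - {"x": 0, "y": 0, "z": -3.5, "turn": 0}
    - {"x": 0, "y": 0, "z": -1.5, "turn": 0}
    - {"x": -3, "y": 0, "z": 0, "turn": 0}
    - {"x": -3, "y": 0, "z": 0, "turn": 0}
    - {"x": -3, "y": 0, "z": 0, "turn": 0}
    - {"x": 0, "y": 0, "z": 0, "turn": 0}
    - {"x": 0, "y": 0, "z": 0, "turn": 0}
    - {"x": 0, "y": 0, "z": 0, "turn": 0}

```text
time_s: 29.98
eef_pos: [0.5135, -0.0042, 0.2297]
orientation: [[1.0, -0.014, 0.002], [-0.014, -1.0, 0.0], [0.002, -0.0, -1.0]]
wrist_force: [0.7, -1.2, 0.5]
gripper_width: 0.999
grip_force: 0.0
```

```bash
python3 - <<'E'
from h import *
s=observe();print(s["eef_pos"],s["wrist_force"],s["time_s"])
c=capture("scene"); a=c["color"][130:235,230:350]; cv2.imwrite("pics/end.png",cv2.resize(a[...,::-1],None,fx=5,fy=5,interpolation=cv2.INTER_CUBIC))
P=cloud(c); b=P[(P[...,0]>.56)&(P[...,0]<.632)&(abs(P[...,1]+.005)<.04)&(P[...,2]>.1)&(P[...,2]<.18)]; print(np.percentile(b,[1,99],axis=0).round(4))
E
```

```text
[ 0.51349309 -0.00417961  0.22966065] [ 0.66726615 -1.2287498   0.48896301] 29.9833
[[ 0.5777 -0.0218  0.1008]
 [ 0.6123  0.0172  0.1533]]
```

View pics/end.png

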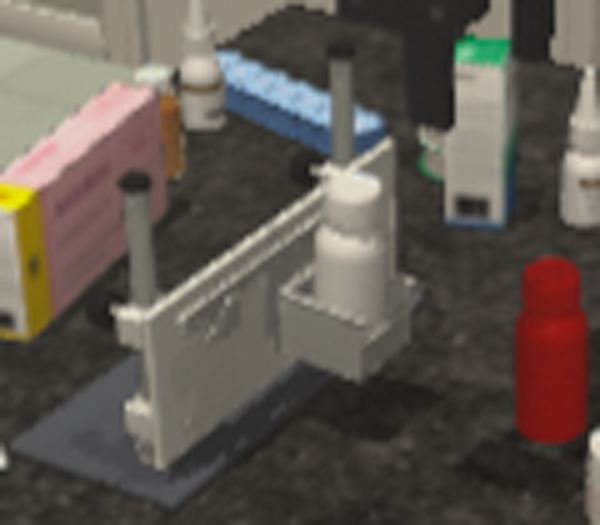

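The picture shows the bottle standing upright in the pocket at crop (350,260), with the holder hanging level on the panel and the gripper clear.

```bash
python3 -c "
from cell import hand_in
print(hand_in())"
```

```text
the job is handed in; nothing more can be done
None
```

The holder hangs level on both studs with the white bottle upright in its pocket, the gripper is clear, and I handed the job in at about 30 s; the hand-in returned no verdict.

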